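# Level the book board so that it no longer rocks

## Task

The board carrying the old book leans and rocks: one of its two near leveling screws is too far out and the other too far in. Push the screws' levers round until the board is level and all four feet bear their share of the weight, then let go. Leave the board and everything standing around it where they are.

Things in the scene. Friction and masses are not known exactly. Their poses are not given: they have to be found in the camera images.
- board: Loose book board, 4.1 kg in all (+-10 %): aluminium plate 260 x 320 x 16 mm with a closed book (170 x 200 mm, 24 mm thick) and, at mid far edge, a lamp column (top 185 mm). x to its far edge, y to its left, z normal to the plate. Origin: below the plate's centre, 40 mm under its underside, at table level when level. Four feet: far ones at (110, +-130) mm, near ones at (-100, +-130) mm.
- board_top_centre (a point): Centre of the plate's top face, under the book, 56 mm above the board's origin. The weight lies a little nearer to the near feet, so both near feet normally stay on their pucks and, while the screws are wrong, the board leans and one far foot hangs.
- screw_left (a joint): Angle (rad, -5.8 to 5.8) of the left near screw. Grows as its lever turns clockwise seen from above, which screws the foot down and raises that corner 1.4 mm per rad. Stays where left; needs 0.1 N m (2 N at the lever). At 0, with a puck top 8 mm above the table, the corner is at the level height: level angle = (8 mm - height of its puck's top) / (1.4 mm per rad).
- hub_left (a point): Centre of the left screw's black hub (radius 14 mm), on the screw axis at half the lever's height: about 110 mm above the table when level, minus 1.4 mm per rad of screw angle, as hub and lever ride up and down with the screw. x points along the lever, z up the screw.
- lever_end_left (a point): End of the left screw's single black lever, on its centre line, 72 mm from the screw axis. A bar 14 mm wide and high, with a round upright end 19 mm across and 20 mm high. A slim tool may follow the lever all round: it finds at least 18 mm free below the lever's centre line (over book and plate) and nothing taller than itself within 110 mm of the axis.
- foot_near_left: Rubber foot, 36 mm across and 12 mm high, on the left leveling screw at the board's near edge (+y side in the board's frame); it stands on a steel puck. Origin at the centre of its underside. Springy: 8 N per mm.
- foot_far_left: Rubber foot of the same kind but of fixed length, at the board's far left corner, on the bare table; these set the level height. Origin at the centre of its underside. Springy: 8 N per mm.
- screw_right (a joint): Angle (rad, -5.8 to 5.8) of the right near screw. Grows as its lever turns clockwise seen from above, which screws the foot down and raises that corner 1.4 mm per rad. Stays where left; needs 0.1 N m (2 N at the lever). At 0, with a puck top 8 mm above the table, the corner is at the level height: level angle = (8 mm - height of its puck's top) / (1.4 mm per rad).
- hub_right (a point): Centre of the right screw's black hub (radius 14 mm), on the screw axis at half the lever's height: about 110 mm above the table when level, minus 1.4 mm per rad of screw angle, as hub and lever ride up and down with the screw. x points along the lever, z up the screw.
- lever_end_right (a point): End of the right screw's single black lever, on its centre line, 72 mm from the screw axis. A bar 14 mm wide and high, with a round upright end 19 mm across and 20 mm high. A slim tool may follow the lever all round: it finds at least 18 mm free below the lever's centre line (over book and plate) and nothing taller than itself within 110 mm of the axis.
- foot_near_right: Rubber foot, 36 mm across and 12 mm high, on the right leveling screw at the board's near edge (-y side in the board's frame); it stands on a steel puck. Origin at the centre of its underside. Springy: 8 N per mm.
- foot_far_right: Rubber foot of the same kind but of fixed length, at the board's far right corner, on the bare table; these set the level height. Origin at the centre of its underside. Springy: 8 N per mm.
- puck_a_top (a point): Centre of the top of a fixed steel bearing puck, 52 mm across, under one of the two near feet (either one: see its position). One puck, the low one, stands 3.4 mm and the other, the high one, 12.6 mm above the table (within 0.3 mm); which is under which foot varies.
- puck_b_top (a point): Centre of the top of a fixed steel bearing puck, 52 mm across, under one of the two near feet (either one: see its position). One puck, the low one, stands 3.4 mm and the other, the high one, 12.6 mm above the table (within 0.3 mm); which is under which foot varies.
- bottle: Bystander: amber glass bottle, 72 mm across, 170 mm tall, loose; origin at the centre of its underside.
- tub: Bystander: open white plastic tub with two side handles, 100 mm across, 90 mm tall, loose; origin at the centre of its underside.
- jar: Bystander: glass jar with steel cap, 68 mm across, 80 mm tall, loose; origin at the centre of its underside.
- weight: Bystander: dark steel book weight, 50 x 110 x 30 mm with a brass knob (top 48 mm), long side along its y, on the table before the board; origin at the centre of its underside.
- folder: Bystander: bone folder, 150 x 22 x 5 mm, lying along its x; origin at the centre of its underside.
- brush: Bystander: brush lying along its x, about 200 mm long and 20 mm high.
- spool: Bystander: upright thread spool, 52 mm across, 56 mm tall; origin at the centre of its underside.

How it is judged:
By the outcome, as a careful person would: the job done as asked, in the order asked, and still so for the second after the job is handed in, with the robot touching nothing.
It also fails if it takes over 59 s, if anything falls off the work surface, if the arm or the gripper's body presses on something with over 40 N, if the wrist force passes 120 N, or if a joint passes its speed limit or range.

## Robot

A 6-joint arm with a two-finger parallel gripper is mounted at the origin on the work surface. World frame = base frame: x ahead of the robot, y to its left, z up, the work surface at z = 0. Lengths are in mm, angles in rad, forces in N, time in s.
With the tool pointing down it reaches from about 300 to 875 mm from the base axis. Payload 4.2 kg.
Tool frame: the origin (TCP) lies midway between the tips of the shut fingers; the grasp point (between the pads) lies 19 mm behind it; z points along the fingers, y is the line along which they close (so a half turn about z gives the same grasp; the last joint's range is limited). The gripper opens to 85 mm and grips with 20 to 120 N. Pads are 22 mm wide; open, the fingers measure 114 mm over their backs; the gripper's body (76 mm by 85 mm) begins 54 mm behind the grasp point. The pads swing forward as they close: fully open they stand 13 mm farther back than shut.
Start: joints at [-1.153, 0.32, 1.565, -0, 1.257, -0.02], TCP at [243.775, -520.783, 231.338] pointing down, gripper open.
Joint ranges: [-3.11, 3.11], [-0.84, 2.01], [0.21, 2.61], [-1.34, 4.49], [0.05, 2.63], [-2.56, 2.56]. Speed limits (rad/s): [2.57, 2.57, 3.14, 3.14, 3.14, 3.14].

## Interface

Orientations are given as a rotation vector (axis times angle).
In Python, from workcell import arm gives the robot as it stands. The module is installed in compiled form; this text tells all that it offers.
- The arm moves only by the tool apply_moves, never from a script. Its argument "plan" is a list of rows, each a list of 6 numbers: the shift along the tool's x, y, z scaled (see below), then the turn, a rotation vector about the tool's x, y, z scaled (see below). In form: [[x, y, z, rx, ry, rz], ...]. A call has 1 to 10 rows; each row shifts and turns the commanded pose from where the row before left it, along the tool's axes as they then stand; what a row does not reach is not made up. The controller multiplies each number of a shift by 0.3 m and each number of a turn by 0.08 rad. A row lasts 1/8 s, in which the tool goes at most 62.5 mm and 10.7 degrees, less where a joint would pass 70% of its speed; a pose out of reach is approached as far as the arm can. A call with a number of a shift or a turn outside -1 to 1 is refused whole. A call with a gripper value outside its range is refused whole. "gripper" is the closure, from -1 (fully open) to 1 (shut), set as the call begins (left out, the last holds). The fingers move at their own pace and stop on an object; "squeeze" is the grip in N (left out, the last holds). Time passes only in rows, so rows that do not move let the fingers close. It gives the time, the measured TCP pose, the force, the opening and the grip force at its end, in the units of the state.
- arm.state(): the state, without advancing time (a new reading comes with each control period).
- arm.camera(name): name is "side" or "top"; returns a dict with "image" (400x640x3 uint8, blue, green, red), "K" (3x3 intrinsics, pixels), "xyz" and "orientation" of the camera in the world. Camera axes: x right, y down, z forward; pixel columns grow to the right and rows downward; lengths in mm; the calibration is good to about 2 mm. A picture is of the moment at which its call begins. There is no depth.
- arm.close_job(): hands the job in; it is judged then, once.
Trained networks look in the newest picture that a camera, given by its name, has taken for a name from the list of things; names that differ only in an ending like _2 or _b are one class to them, and where a whole thing is asked for, a point or a joint stands for the part that bears it (a point fixed in the world has none). Each returns a list of dicts, best first, with "conf" (0 to 1); they miss things now and then, are a little off and sometimes report something else, mostly with a low value. They report only what shows in the picture. A call takes as long as a camera call.
- arm.outline_of(camera, label): "mask" (400x640 bool, what is visible of it) and "uv" ([column, row] in pixels, amid what is visible of it).
The state is a dict: "t": time; "qpos": joint angles; "dq": joint speeds; "tau": joint torques, N m; "tcp_pos": TCP position; "tcp_rot": TCP orientation; "wrist_force": force on the tool from outside, world axes, zero at the start; "torque": the same for the moment, N m; "grip_width": opening from 0.0 (shut) to 1.0 (fully open); "grasp_force": force on a finger pad.
Only numpy, scipy, OpenCV 4.12 (cv2) and the standard library are available. Lean on these libraries where they do the work, as an engineer would, in place of code of your own. Each camera call takes 0.05 s, during which the arm holds its last target. There are 200 camera calls.

## Working session

There is one attempt and no reset: what is moved stays moved. The work goes in short steps, Python scripts to look and compute and a tool call to move; the robot and the scene stay as the last step left them, time stands still between calls to the robot, and variables do not carry over. Pictures are saved under pics/ and viewed, at most 10 in all, crops included, and the job is handed in when it is done.

Besides the shell and the picture viewer there is one more tool, called after ">>>" by a JSON object that holds its "method" and its "body", one argument or row to a line. apply_moves: Moves the arm, as the interface text tells. Its arguments: {"type":"object","properties":{"plan":{"type":"array"},"gripper":{"type":"number"},"squeeze":{"type":"number"}},"required":["plan"]}

```bash
mkdir -p pics
cat > h.py <<'E'
import numpy as np,cv2
from scipy.spatial.transform import Rotation as R
from workcell import arm
def cam(n,save=None):
    c=arm.camera(n)
    if save: cv2.imwrite(f'pics/{save}.png',c['image'])
    return c
def Rc(c):
    o=np.array(c['orientation'],float)
    return o if o.shape==(3,3) else R.from_rotvec(o).as_matrix()
def ray(c,uv):
    d=np.linalg.inv(c['K'])@[uv[0],uv[1],1]; return np.array(c['xyz'],float),Rc(c)@d
def atz(c,uv,z):
    p,d=ray(c,uv); return p+d*(z-p[2])/d[2]
def proj(c,X):
    p=c['K']@(Rc(c).T@(np.array(X,float)-c['xyz'])); return p[:2]/p[2]
E
python3 - <<'E'
from h import *
s=arm.state(); print(s)
for n in('side','top'):
    c=cam(n,n+'0'); print(n,c['xyz'],c['orientation'],c['K'].tolist())
    for l in['board','board_top_centre','hub_left','hub_right','lever_end_left','lever_end_right','foot_near_left','foot_near_right','foot_far_left','foot_far_right','puck_a_top','bottle','tub','jar','weight','spool']:
        print(l,[(np.round(o['uv'],1).tolist(),round(o['conf'],2),int(o['mask'].sum())) for o in arm.outline_of(n,l)[:3]])
E
```

```text
{'t': 0.0, 'qpos': array([-1.15303279e+00,  3.20268880e-01,  1.56574077e+00, -1.46319304e-06,
        1.25746227e+00, -1.99834298e-02]), 'dq': array([-0.00085468,  0.00028445,  0.00135508,  0.00136648, -0.00013436,
       -0.00148771]), 'tau': array([-1.13129969e-03, -4.15528750e+01, -2.34158742e+01, -3.43665943e-04,
        8.40058870e-03, -3.82748979e-06]), 'tcp_pos': array([ 243.53652313, -520.29445564,  230.47155985]), 'tcp_rot': array([-3.06484443e+00, -6.81735125e-01,  5.85048626e-04]), 'wrist_force': array([ 0.48241026,  0.49641148, -0.58359265]), 'torque': array([ 0.00546719, -0.02652348,  0.01176223]), 'grasp_force': 0.0, 'grip_width': 1.0020483556076965}
side [-47.51180039 590.87360816 921.94451698] [-1.05311885  2.43478356 -1.01454326] [[504.2628651631224, 0.0, 323.08928528097874], [0.0, 504.2628651631224, 195.55965453498672], [0.0, 0.0, 1.0]]
board [([301.2, 195.3], 0.86, 11728), ([196.6, 265.7], 0.4, 2037)]
board_top_centre [([299.8, 195.8], 0.63, 11528)]
hub_left [([281.8, 225.5], 0.82, 478)]
hub_right [([371.0, 188.5], 0.51, 285)]
lever_end_left [([286.6, 228.2], 0.97,
[... 736 characters left out ...]
 0.7, 13057), ([349.4, 231.6], 0.65, 249), ([287.3, 256.7], 0.38, 810)]
board_top_centre [([319.4, 172.9], 0.85, 13220)]
hub_left [([262.6, 207.6], 0.55, 232)]
hub_right [([350.5, 232.0], 0.5, 201)]
lever_end_left [([268.3, 210.2], 0.7, 239)]
lever_end_right [([356.9, 228.4], 0.78, 267), ([320.8, 172.2], 0.16, 13142)]
foot_near_left []
foot_near_right []
foot_far_left []
foot_far_right []
puck_a_top []
bottle [([190.8, 182.7], 0.88, 928), ([263.8, 208.1], 0.64, 238), ([402.5, 252.3], 0.27, 919)]
tub [([418.5, 186.7], 0.63, 1651), ([191.1, 184.7], 0.28, 882)]
jar [([235.5, 151.2], 0.56, 624), ([402.0, 253.3], 0.19, 904)]
weight [([288.1, 259.1], 0.78, 798)]
spool [([189.6, 185.0], 0.15, 864)]
```

Run:
```python
from h import *
a=cv2.imread('pics/side0.png')[110:340,150:450]; cv2.imwrite('pics/s0c.png',cv2.resize(a,None,fx=2.6,fy=2.6,interpolation=cv2.INTER_CUBIC))
a=cv2.imread('pics/top0.png')[80:300,160:460]; cv2.imwrite('pics/t0c.png',cv2.resize(a,None,fx=2.6,fy=2.6,interpolation=cv2.INTER_CUBIC))
```

```text
(no output)
```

View pics/s0c.png

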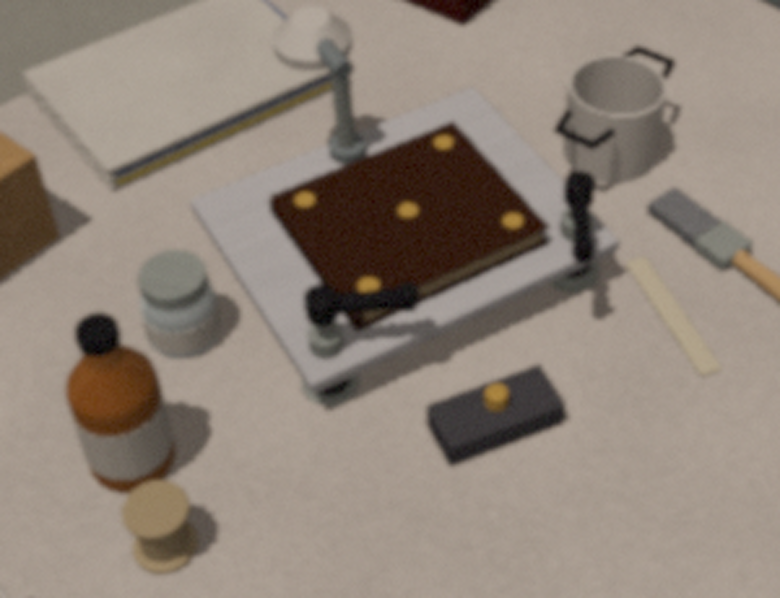

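View pics/t0c.png

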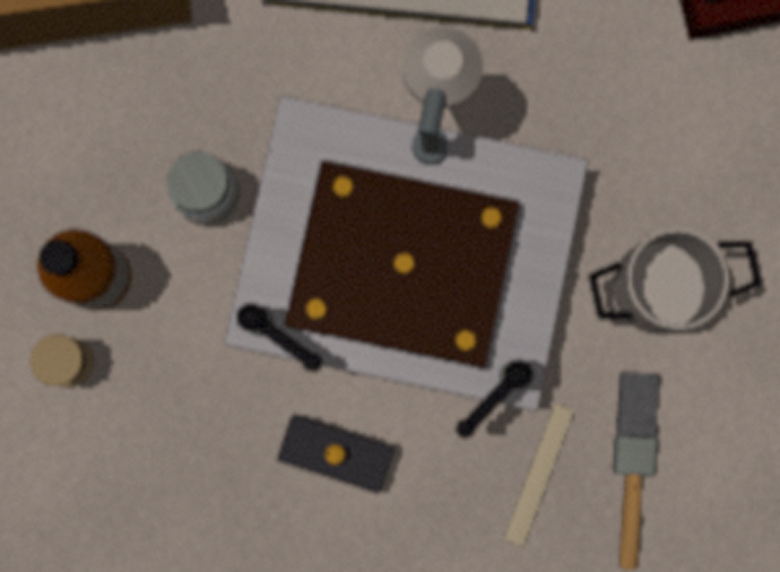

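The side crop shows the left hub at (322,303) with its lever end at (410,296), and the right hub at (579,187) with its end at (583,245). In the top crop they are left (252,318)→(314,361) and right (518,375)→(464,430). The weight stands in front of the board, and the tub, folder and brush are to the right. Next I fit the board's pose.

```bash
cat > fit.py <<'E'
from h import *
from scipy.optimize import least_squares
cs,ct=cam('side'),cam('top')
S=lambda u,v:np.array([150+(u+.5)/2.6-.5,110+(v+.5)/2.6-.5]); T=lambda u,v:np.array([160+(u+.5)/2.6-.5,80+(v+.5)/2.6-.5])
P={'fl':(130,160,56),'fr':(130,-160,56),'nr':(-130,-160,56),'nl':(-130,160,56)}
s={'fl':S(194,207),'fr':S(475,92),'nr':S(616,240),'nl':S(308,385)}
t={'fl':T(282,98),'fr':T(587,157),'nr':T(541,409),'nl':T(228,345)}
def res(p):
    B=R.from_rotvec(p[3:]).as_matrix(); r=[]
    for k in P:
        X=p[:3]+B@np.array(P[k]); r+=[proj(cs,X+[*p[:0],0,0,0])-s[k],proj(ct,X)-t[k]]
    return np.concatenate(r)
f=least_squares(res,[480,30,0,0,0,-.2],x_scale=[10,10,10,.1,.1,.1]); p=f.x; B=R.from_rotvec(p[3:]).as_matrix()
print('pose',p.round(3),'res',f.fun.round(2))
for k in P: print(k,(p[:3]+B@np.array(P[k])).round(1))
for n,a in dict(fl=(110,130),fr=(110,-130),nl=(-100,130),nr=(-100,-130)).items(): print('foot level-plane dz',n,(p[:3]+B@np.array([*a,0])).round(1))
def tri(us,ut):
    o1,d1=ray(cs,us);o2,d2=ray(ct,ut); A=np.stack([d1,-d2],1); x=np.linalg.lstsq(A,o2-o1,rcond=None)[0]
    a,b=o1+d1*x[0],o2+d2*x[1]; return ((a+b)/2).round(1),np.linalg.norm(a-b).round(1)
for n,a,b in[('hubL',S(322,303),T(252,318)),('endL',S(410,296),T(314,361)),('hubR',S(579,185),T(518,375)),('endR',S(583,250),T(464,430)),('bottle cap',S(97,333),T(58,257)),('knob',S(497,393),T(335,454))]: print(n,tri(a,b))
E
python3 fit.py
```

```text
pose [ 6.2351e+02  1.4938e+01 -1.3340e+01 -2.9000e-02  2.8000e-02 -2.1600e-01] res [-0.9   0.08  0.48 -0.51 -1.01  0.13  0.44  0.76  1.08 -0.25 -0.76 -0.21
  1.39  0.24 -0.62 -0.86]
fl [786.4 144.7  34.3]
fr [ 718.  -167.7   44.4]
nr [ 464.1 -112.    51. ]
nl [532.5 200.5  40.8]
foot level-plane dz fl [758.7 118.3 -20.2]
foot level-plane dz fr [ 703.1 -135.6  -12. ]
foot level-plane dz nl [553.6 163.3 -15. ]
foot level-plane dz nr [498.1 -90.5  -6.7]
hubL (array([552.1, 168.1, 105. ]), np.float64(0.5))
endL (array([510. , 108.4, 102.6]), np.float64(2.0))
hubR (array([495.6, -84.9, 116.1]), np.float64(0.5))
endR (array([443.7, -33.8, 107.6]), np.float64(0.6))
bottle cap (array([605.1, 340.2, 159.4]), np.float64(0.2))
knob (array([420.3,  91.4,  40.2]), np.float64(1.0))
```

The left hub is at about 105 mm, so it stands on the low puck, and its lever must go clockwise. The right hub is at about 116 mm, so it stands on the high puck, and its lever must go counter-clockwise. I'll plan the approach and the right arc.

```bash
cat > plan.py <<'E'
from h import *
def plan(pts,q=.01,maxd=55,start=None):
    s=arm.state(); M=R.from_rotvec(s['tcp_rot']).as_matrix(); p=s['tcp_pos'].copy() if start is None else np.array(start,float); rows=[]
    for g in pts:
        g=np.array(g,float); n=max(1,int(np.ceil(np.linalg.norm(g-p)/maxd)))
        for i in range(n):
            v=np.round(M.T@((g-p)/(n-i))/300/q)*q; p=p+M@v*300; rows.append(v.round(3).tolist()+[0,0,0])
    for i in range(0,len(rows),10): print('[' + ','.join('['+','.join(f'{x:g}' for x in r)+']' for r in rows[i:i+10])+']')
    print('end',p.round(1)); return p
def arc(h,r,a0,a1,z,n): return [(h[0]+r*np.cos(a),h[1]+r*np.sin(a),z) for a in np.linspace(np.radians(a0),np.radians(a1),n+1)]
E
python3 - <<'E'
from plan import *
p=plan([(480,-17,200),(480,-17,104)])
plan(arc((496,-86),55,103,270,104,10),q=.005,start=p)
E
```

```text
[[0.13,-0.11,0.01,0,0,0],[0.13,-0.11,0.01,0,0,0],[0.13,-0.11,0.01,0,0,0],[0.13,-0.11,0.01,0,0,0],[0.13,-0.11,0.01,0,0,0],[0.13,-0.11,0.01,0,0,0],[0.13,-0.11,0.01,0,0,0],[0.13,-0.1,0.01,0,0,0],[0.13,-0.11,0.01,0,0,0],[0.13,-0.1,0.01,0,0,0]]
[[0.13,-0.11,0,0,0,0],[-0,0,0.16,0,0,0],[-0,0,0.16,0,0,0]]
end [480.9 -15.6 105.3]
[[-0.015,0.055,0.005,0,0,0],[-0.055,-0.005,-0,0,0,0],[-0.05,0.015,-0,0,0,0],[-0.045,0.025,-0,0,0,0],[-0.04,0.04,-0,0,0,0],[-0.025,0.045,-0,0,0,0],[-0.005,0.055,-0,0,0,0],[0.005,0.05,-0,0,0,0],[0.02,0.05,-0,0,0,0],[0.035,0.04,-0,0,0,0]]
[[0.045,0.03,-0,0,0,0]]
end [ 496.5 -140.8  103.8]
```

>>> {"method": "apply_moves", "body": {
  "plan": [
    [0.13,-0.11,0.01,0,0,0],
    [0.13,-0.11,0.01,0,0,0],
    [0.13,-0.11,0.01,0,0,0],
    [0.13,-0.11,0.01,0,0,0],
    [0.13,-0.11,0.01,0,0,0],
    [0.13,-0.11,0.01,0,0,0],
    [0.13,-0.11,0.01,0,0,0],
    [0.13,-0.1,0.01,0,0,0],
    [0.13,-0.11,0.01,0,0,0],
    [0.13,-0.1,0.01,0,0,0]
  ],
  "gripper": 1
}}

```text
t: 3.05
tcp_pos: [460.2, -60.4, 201.5]
tcp_rot: [3.066, 0.683, 0.001]
wrist_force: [0.5, -1.1, 0.8]
grip_width: -0.004
grasp_force: 0.0
```

>>> {"method": "apply_moves", "body": {
  "plan": [
    [0.13,-0.11,0,0,0,0],
    [0,0,0,0,0,0]
  ]
}}

```text
t: 3.3
tcp_pos: [482.1, -13.1, 201.3]
tcp_rot: [-3.065, -0.69, -0.001]
wrist_force: [-0.4, -0.3, 0.2]
grip_width: 0.001
grasp_force: 0.0
```

Run:
```python
from plan import *
p=plan([(480,-17,104)],q=.005); 
c=cam('top','top1'); a=c['image'][150:300,260:440]; cv2.imwrite('pics/t1c.png',cv2.resize(a,None,fx=4,fy=4,interpolation=cv2.INTER_CUBIC))
print(proj(c,[496,-86,120]),arm.state()['tcp_pos'],arm.state()['wrist_force'],arm.state()['t'])
```

```text
[[-0.005,0.005,0.16,0,0,0],[-0.005,0.005,0.165,0,0,0]]
end [480.8 -17.  103.8]
[359.45391975 223.62514981] [481.21255547 -14.55608315 201.17113391] [ 0.32800218 -1.03769845  0.45915776] 3.35
```

View pics/t1c.png

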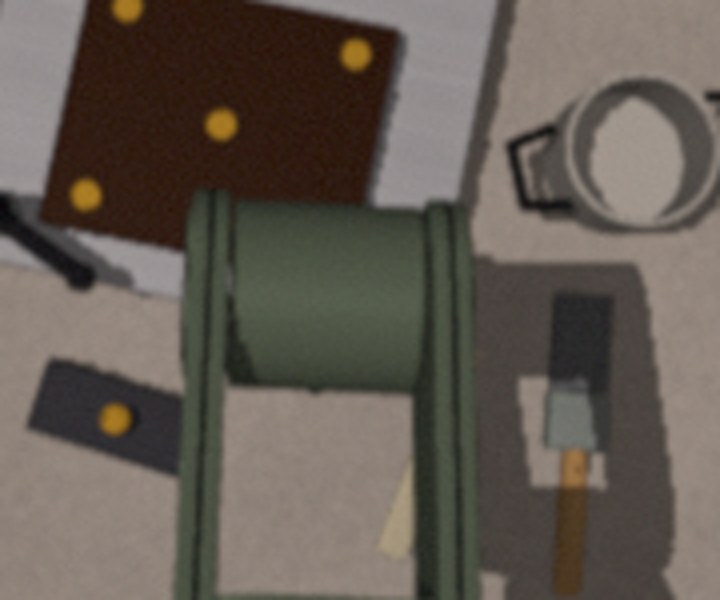

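The arm hides the right screw from the top camera, with only the left lever end and the weight showing. I descend and push, using force as a check.

>>> {"method": "apply_moves", "body": {
  "plan": [
    [-0.005,0.005,0.16,0,0,0],
    [-0.005,0.005,0.165,0,0,0],
    [0,0,0,0,0,0]
  ]
}}

```text
t: 3.72
tcp_pos: [476.2, -20.6, 101.3]
tcp_rot: [-3.065, -0.679, 0.013]
wrist_force: [-0.5, -0.2, 0.6]
grip_width: -0.001
grasp_force: 0.0
```

Run:
```python
from plan import *
plan(arc((496,-86),55,103,270,104,10),q=.005)
c=cam('side','side1'); a=c['image'][130:250,290:440]; cv2.imwrite('pics/s1c.png',cv2.resize(a,None,fx=4,fy=4,interpolation=cv2.INTER_CUBIC))
print(arm.state()['tcp_pos'],arm.state()['wrist_force'])
```

```text
[[0.005,0.045,-0.01,0,0,0],[-0.05,-0,0,0,0,0],[-0.055,0.01,0,0,0,0],[-0.045,0.025,0,0,0,0],[-0.035,0.04,0,0,0,0],[-0.025,0.045,0,0,0,0],[-0.01,0.055,0,0,0,0],[0.005,0.055,0,0,0,0],[0.02,0.045,0,0,0,0],[0.035,0.04,0,0,0,0]]
[[0.045,0.03,0,0,0,0]]
end [ 495.7 -140.6  104.1]
[478.55544425 -20.59940978 103.52958028] [-0.31791341 -0.45848628  1.18485536]
```

View pics/s1c.png

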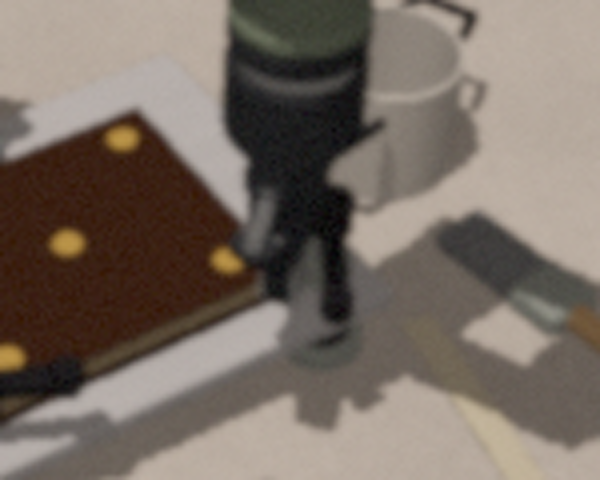

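The fingers are just left of the lever end, on its clockwise side, so I push the arc.

>>> {"method": "apply_moves", "body": {
  "plan": [
    [0.005,0.045,0,0,0,0],
    [-0.05,0,0,0,0,0],
    [-0.055,0.01,0,0,0,0],
    [-0.045,0.025,0,0,0,0],
    [-0.035,0.04,0,0,0,0]
  ]
}}

```text
t: 4.4
tcp_pos: [444.6, -75.7, 104.0]
tcp_rot: [-3.066, -0.682, 0.001]
wrist_force: [0.4, 2.7, 0.2]
grip_width: 0.0
grasp_force: 1.0
```

>>> {"method": "apply_moves", "body": {
  "plan": [
    [-0.025,0.045,0,0,0,0],
    [-0.01,0.055,0,0,0,0],
    [0.005,0.055,0,0,0,0],
    [0.02,0.045,0,0,0,0],
    [0.035,0.04,0,0,0,0],
    [0,0,0,0,0,0]
  ]
}}

```text
t: 5.15
tcp_pos: [485.2, -137.9, 103.8]
tcp_rot: [3.065, 0.682, 0.003]
wrist_force: [-0.6, -0.0, -1.6]
grip_width: 0.002
grasp_force: 0.0
```

Run:
```python
from plan import *
c=cam('side','side2'); a=c['image'][130:250,290:440]; cv2.imwrite('pics/s2c.png',cv2.resize(a,None,fx=4,fy=4,interpolation=cv2.INTER_CUBIC))
print(arm.state()['tcp_pos'],arm.state()['wrist_force'],arm.state()['torque'])
```

```text
[ 484.42746461 -137.51162448  103.78128583] [0.53170849 0.35613226 0.08090471] [ 0.02690117  0.00113645 -0.078376  ]
```

View pics/s2c.png

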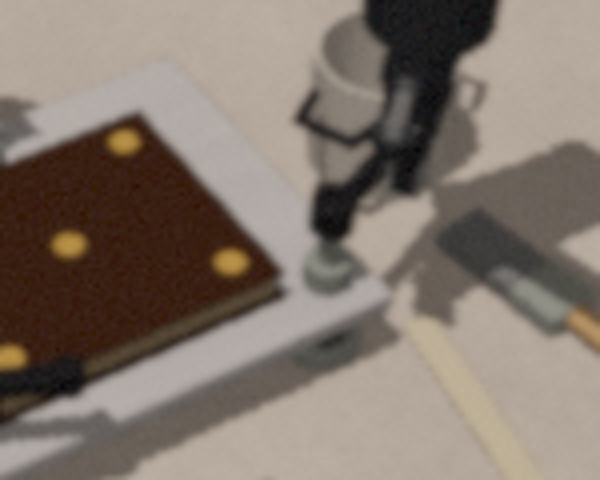

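The right lever has gone about 160° round and now points up-right to the finger. I lift and go to the left lever.

Run:
```python
from plan import *
p=arm.state()['tcp_pos']
e=plan([(p[0],p[1],160),(550,97,160),(550,97,96)],q=.01)
plan(arc((552.5,167),55,-92,-263,96,10),q=.005,start=(550,97,96))
```

```text
[[0,0,-0.09,0,0,0],[0,0,-0.1,0,0,0],[0.11,-0.12,0,0,0,0],[0.1,-0.12,0,0,0,0],[0.11,-0.12,0,0,0,0],[0.1,-0.13,0,0,0,0],[0.11,-0.12,0,0,0,0],[-0,-0,0.11,0,0,0],[-0,-0.01,0.11,0,0,0]]
end [549.5  98.4  94.7]
[[0.025,-0.045,-0,0,0,0],[-0.045,-0.03,-0,0,0,0],[-0.035,-0.045,-0,0,0,0],[-0.02,-0.05,-0,0,0,0],[-0,-0.055,-0,0,0,0],[0.01,-0.055,-0,0,0,0],[0.03,-0.045,-0,0,0,0],[0.04,-0.035,-0,0,0,0],[0.05,-0.025,-0,0,0,0],[0.055,-0.005,-0,0,0,0]]
[[0.055,0.01,-0,0,0,0]]
end [546.5 221.2  95.9]
```

>>> {"method": "apply_moves", "body": {
  "plan": [
    [0,0,-0.09,0,0,0],
    [0,0,-0.1,0,0,0],
    [0.11,-0.12,0,0,0,0],
    [0.1,-0.12,0,0,0,0],
    [0.11,-0.12,0,0,0,0],
    [0.1,-0.13,0,0,0,0],
    [0.11,-0.12,0,0,0,0],
    [0,0,0,0,0,0],
    [0,0,0.11,0,0,0],
    [0,-0.01,0.1,0,0,0]
  ]
}}

```text
t: 6.45
tcp_pos: [548.2, 98.1, 97.4]
tcp_rot: [3.066, 0.682, 0.002]
wrist_force: [0.2, -0.1, -1.3]
grip_width: -0.0
grasp_force: 0.0
```

>>> {"method": "apply_moves", "body": {
  "plan": [
    [0,0,0,0,0,0],
    [0.025,-0.045,0,0,0,0],
    [-0.045,-0.03,0,0,0,0],
    [-0.035,-0.045,0,0,0,0],
    [-0.02,-0.05,0,0,0,0],
    [0,-0.055,0,0,0,0]
  ]
}}

```text
t: 7.2
tcp_pos: [498.2, 150.7, 98.1]
tcp_rot: [3.066, 0.682, -0.0]
wrist_force: [2.0, -2.0, -0.3]
grip_width: 0.001
grasp_force: 1.2
```

>>> {"method": "apply_moves", "body": {
  "plan": [
    [0.01,-0.055,0,0,0,0],
    [0.03,-0.045,0,0,0,0],
    [0.04,-0.035,0,0,0,0],
    [0.05,-0.025,0,0,0,0],
    [0.055,-0.005,0,0,0,0],
    [0,0,0,0,0,0]
  ]
}}

```text
t: 7.95
tcp_pos: [530.0, 220.1, 97.5]
tcp_rot: [-3.066, -0.682, -0.002]
wrist_force: [-0.8, -0.2, -0.5]
grip_width: 0.0
grasp_force: 0.0
```

Run:
```python
from plan import *
c=cam('side','side3'); a=c['image'][100:300,220:430]; cv2.imwrite('pics/s3c.png',cv2.resize(a,None,fx=3,fy=3,interpolation=cv2.INTER_CUBIC))
print(arm.state()['tcp_pos'],arm.state()['wrist_force'],arm.state()['torque'])
```

```text
[529.44106818 219.62847171  97.53166023] [-0.73775709 -0.04365318 -0.66416223] [-0.04683082  0.02899452  0.03019734]
```

View pics/s3c.png

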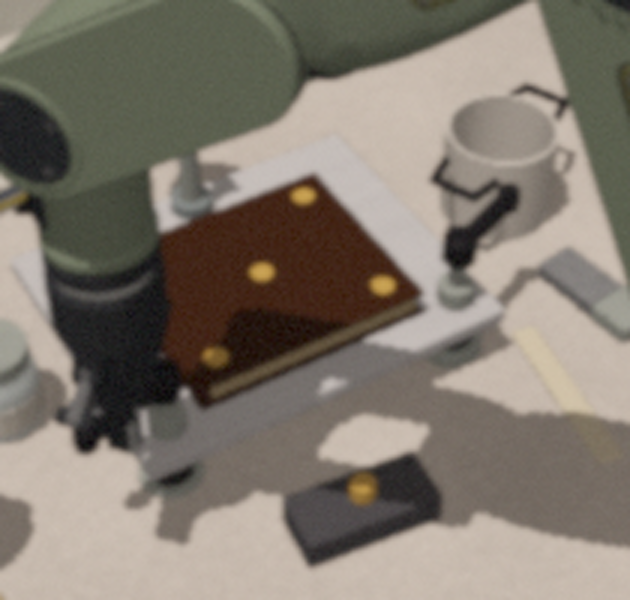

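Both levers are now roughly half a turn round. I'll probe the plate's top with the closed fingers at four spots to get its real tilt.

Run:
```python
from plan import *
p=arm.state()['tcp_pos']
plan([(p[0],p[1],150),(601.5,156.5,150),(601.5,156.5,64)],q=.005)
```

```text
[[0,-0,-0.175,0,0,0],[0.065,0.145,0,0,0,0],[0.065,0.145,0,0,0,0],[-0,0,0.145,0,0,0],[-0,0,0.14,0,0,0]]
end [601.6 157.4  64.5]
```

>>> {"method": "apply_moves", "body": {
  "plan": [
    [0,0,-0.175,0,0,0],
    [0.065,0.145,0,0,0,0],
    [0.065,0.145,0,0,0,0],
    [0,0,0,0,0,0],
    [0,0,0.145,0,0,0],
    [0,0,0.12,0,0,0],
    [0,0,0.02,0,0,0],
    [0,0,0,0,0,0]
  ]
}}

```text
t: 9.0
tcp_pos: [600.9, 157.0, 65.4]
tcp_rot: [-3.066, -0.683, -0.001]
wrist_force: [0.8, 0.2, 0.5]
grip_width: 0.003
grasp_force: 0.0
```

>>> {"method": "apply_moves", "body": {
  "plan": [
    [0,0,0.005,0,0,0],
    [0,0,0.005,0,0,0],
    [0,0,0,0,0,0]
  ]
}}

```text
t: 9.38
tcp_pos: [601.1, 156.5, 62.4]
tcp_rot: [3.067, 0.682, 0.002]
wrist_force: [-0.3, -0.6, -0.3]
grip_width: -0.003
grasp_force: 0.0
```

>>> {"method": "apply_moves", "body": {
  "plan": [
    [0,0,0.005,0,0,0],
    [0,0,0.005,0,0,0],
    [0,0,0,0,0,0]
  ]
}}

```text
t: 9.75
tcp_pos: [600.7, 156.4, 58.5]
tcp_rot: [3.067, 0.682, -0.001]
wrist_force: [0.2, -0.1, -0.7]
grip_width: 0.005
grasp_force: 0.0
```

>>> {"method": "apply_moves", "body": {
  "plan": [
    [0,0,0.004,0,0,0],
    [0,0,0,0,0,0]
  ]
}}

```text
t: 10.0
tcp_pos: [600.8, 156.4, 57.4]
tcp_rot: [3.067, 0.682, -0.0]
wrist_force: [0.1, -0.2, 0.1]
grip_width: -0.004
grasp_force: 0.0
```

>>> {"method": "apply_moves", "body": {
  "plan": [
    [0,0,0.004,0,0,0],
    [0,0,0,0,0,0]
  ]
}}

```text
t: 10.25
tcp_pos: [600.7, 156.4, 56.3]
tcp_rot: [3.067, 0.682, -0.0]
wrist_force: [-0.7, 0.7, -0.4]
grip_width: -0.002
grasp_force: 0.0
```

>>> {"method": "apply_moves", "body": {
  "plan": [
    [0,0,0.004,0,0,0],
    [0,0,0,0,0,0]
  ]
}}

```text
t: 10.5
tcp_pos: [600.8, 156.4, 55.1]
tcp_rot: [3.066, 0.682, -0.0]
wrist_force: [-0.5, 0.5, 0.5]
grip_width: 0.001
grasp_force: 0.0
```

>>> {"method": "apply_moves", "body": {
  "plan": [
    [0,0,0.004,0,0,0],
    [0,0,0,0,0,0]
  ]
}}

```text
t: 10.75
tcp_pos: [600.9, 156.5, 54.0]
tcp_rot: [3.067, 0.682, 0.0]
wrist_force: [-0.1, 0.5, -0.1]
grip_width: 0.002
grasp_force: 0.0
```

>>> {"method": "apply_moves", "body": {
  "plan": [
    [0,0,0.003,0,0,0],
    [0,0,0,0,0,0]
  ]
}}

```text
t: 11.0
tcp_pos: [600.9, 156.5, 53.6]
tcp_rot: [3.067, 0.682, 0.001]
wrist_force: [-0.5, -0.5, 4.4]
grip_width: -0.001
grasp_force: 2.1
```

>>> {"method": "apply_moves", "body": {
  "plan": [
    [0,0,0.003,0,0,0],
    [0,0,0,0,0,0]
  ]
}}

```text
t: 11.25
tcp_pos: [600.9, 156.5, 53.3]
tcp_rot: [-3.067, -0.682, -0.001]
wrist_force: [-2.3, 0.3, 7.8]
grip_width: 0.0
grasp_force: 4.1
```

>>> {"method": "apply_moves", "body": {
  "plan": [
    [0,0,-0.08,0,0,0],
    [0.095,0.075,0,0,0,0],
    [0.095,0.075,0,0,0,0],
    [0.095,0.075,0,0,0,0],
    [0.095,0.075,0,0,0,0],
    [0,0,0.05,0,0,0],
    [0,0,0,0,0,0]
  ]
}}

```text
t: 12.12
tcp_pos: [740.0, 123.1, 58.3]
tcp_rot: [-3.066, -0.682, 0.009]
wrist_force: [-0.4, -0.3, -0.9]
grip_width: -0.001
grasp_force: 0.0
```

>>> {"method": "apply_moves", "body": {
  "plan": [
    [0,0,0.005,0,0,0],
    [0,0,0.005,0,0,0],
    [0,0,0,0,0,0]
  ]
}}

```text
t: 12.5
tcp_pos: [742.0, 123.5, 58.6]
tcp_rot: [3.066, 0.683, 0.0]
wrist_force: [-0.7, 0.5, 0.5]
grip_width: 0.0
grasp_force: 0.0
```

>>> {"method": "apply_moves", "body": {
  "plan": [
    [0,0,0.004,0,0,0],
    [0,0,0,0,0,0]
  ]
}}

```text
t: 12.75
tcp_pos: [742.2, 123.3, 57.1]
tcp_rot: [3.067, 0.682, 0.0]
wrist_force: [-0.1, 0.0, 0.7]
grip_width: -0.001
grasp_force: 0.0
```

>>> {"method": "apply_moves", "body": {
  "plan": [
    [0,0,0.004,0,0,0],
    [0,0,0,0,0,0]
  ]
}}

```text
t: 13.0
tcp_pos: [742.2, 123.3, 55.6]
tcp_rot: [3.067, 0.682, -0.0]
wrist_force: [0.5, -0.4, -0.3]
grip_width: 0.003
grasp_force: 0.0
```

>>> {"method": "apply_moves", "body": {
  "plan": [
    [0,0,0.003,0,0,0],
    [0,0,0,0,0,0]
  ]
}}

```text
t: 13.25
tcp_pos: [742.2, 123.3, 54.7]
tcp_rot: [3.067, 0.682, -0.0]
wrist_force: [-1.3, -0.6, -0.1]
grip_width: 0.006
grasp_force: 0.0
```

>>> {"method": "apply_moves", "body": {
  "plan": [
    [0,0,0.003,0,0,0],
    [0,0,0,0,0,0]
  ]
}}

```text
t: 13.5
tcp_pos: [742.4, 123.3, 54.3]
tcp_rot: [3.066, 0.682, 0.001]
wrist_force: [-0.1, 0.3, 2.4]
grip_width: 0.002
grasp_force: 0.8
```

>>> {"method": "apply_moves", "body": {
  "plan": [
    [0,0,0.003,0,0,0],
    [0,0,0,0,0,0]
  ]
}}

```text
t: 13.75
tcp_pos: [742.4, 123.3, 54.1]
tcp_rot: [3.066, 0.682, 0.001]
wrist_force: [-1.2, -0.6, 5.0]
grip_width: -0.001
grasp_force: 2.4
```

>>> {"method": "apply_moves", "body": {
  "plan": [
    [0,0,-0.155,0,0,0],
    [-0.145,0.03,0,0,0,0],
    [-0.145,0.03,0,0,0,0],
    [-0.145,0.025,0,0,0,0],
    [-0.145,0.025,0,0,0,0],
    [-0.11,0.09,0,0,0,0],
    [-0.11,0.09,0,0,0,0],
    [-0.11,0.09,0,0,0,0],
    [0,0,0,0,0,0],
    [0,0,0.13,0,0,0]
  ]
}}

```text
t: 15.0
tcp_pos: [546.3, -96.3, 62.8]
tcp_rot: [3.064, 0.68, 0.012]
wrist_force: [0.8, 0.7, 0.0]
grip_width: -0.0
grasp_force: 0.0
```

>>> {"method": "apply_moves", "body": {
  "plan": [
    [0,0,0.003,0,0,0],
    [0,0,0,0,0,0]
  ]
}}

```text
t: 15.25
tcp_pos: [544.1, -95.2, 60.2]
tcp_rot: [3.066, 0.683, 0.001]
wrist_force: [-1.0, -0.1, 0.4]
grip_width: -0.002
grasp_force: 0.0
```

>>> {"method": "apply_moves", "body": {
  "plan": [
    [0,0,0.004,0,0,0],
    [0,0,0,0,0,0]
  ]
}}

```text
t: 15.5
tcp_pos: [543.9, -95.6, 59.3]
tcp_rot: [3.066, 0.683, 0.002]
wrist_force: [0.0, -0.1, -0.1]
grip_width: -0.001
grasp_force: 0.0
```

>>> {"method": "apply_moves", "body": {
  "plan": [
    [0,0,0.003,0,0,0],
    [0,0,0,0,0,0]
  ]
}}

```text
t: 15.75
tcp_pos: [543.3, -95.7, 57.8]
tcp_rot: [3.066, 0.682, 0.0]
wrist_force: [-0.4, -0.1, 0.5]
grip_width: -0.001
grasp_force: 0.0
```

>>> {"method": "apply_moves", "body": {
  "plan": [
    [0,0,0.003,0,0,0],
    [0,0,0,0,0,0]
  ]
}}

```text
t: 16.0
tcp_pos: [543.3, -95.8, 56.6]
tcp_rot: [-3.067, -0.682, 0.0]
wrist_force: [-0.7, -0.6, -0.6]
grip_width: 0.005
grasp_force: 0.0
```

>>> {"method": "apply_moves", "body": {
  "plan": [
    [0,0,0.003,0,0,0],
    [0,0,0,0,0,0]
  ]
}}

```text
t: 16.25
tcp_pos: [543.3, -95.7, 55.7]
tcp_rot: [-3.067, -0.682, 0.0]
wrist_force: [-1.2, -0.2, 0.6]
grip_width: -0.003
grasp_force: 0.0
```

>>> {"method": "apply_moves", "body": {
  "plan": [
    [0,0,0.003,0,0,0],
    [0,0,0,0,0,0]
  ]
}}

```text
t: 16.5
tcp_pos: [543.4, -95.7, 55.0]
tcp_rot: [3.066, 0.682, 0.0]
wrist_force: [-1.1, 0.9, 0.5]
grip_width: -0.001
grasp_force: 0.3
```

>>> {"method": "apply_moves", "body": {
  "plan": [
    [0,0,0.003,0,0,0],
    [0,0,0,0,0,0]
  ]
}}

```text
t: 16.75
tcp_pos: [543.4, -95.8, 54.6]
tcp_rot: [3.066, 0.682, 0.0]
wrist_force: [-1.4, -0.6, 5.1]
grip_width: 0.003
grasp_force: 2.5
```

>>> {"method": "apply_moves", "body": {
  "plan": [
    [0,0,0.002,0,0,0],
    [0,0,0,0,0,0]
  ]
}}

```text
t: 17.0
tcp_pos: [543.4, -95.8, 54.4]
tcp_rot: [3.066, 0.682, 0.001]
wrist_force: [-2.1, 0.3, 7.3]
grip_width: -0.004
grasp_force: 3.9
```

Zero-force plate heights are near-left 54.0, far-left 54.5 and near-right 55.05 mm. What remains is about L +1.25 rad and R −0.25 rad. I check the lever angles before finishing.

Run:
```python
from plan import *
c=cam('side','side4'); a=c['image'][170:290,200:350]; cv2.imwrite('pics/s4c.png',cv2.resize(a,None,fx=4,fy=4,interpolation=cv2.INTER_CUBIC))
h=atz(c,(373,181.7),118)
e=atz(c,(389.3,165),118); print(h,e,np.degrees(np.arctan2(*(e-h)[1::-1])))
for l in('hub_left','lever_end_left'): print([(o['uv'],o['conf']) for o in arm.outline_of('side',l)[:2]])
```

```text
[491.57752914 -82.03485906 118.        ] [ 504.6016049  -153.97882602  118.        ] -79.73882815433467
[([265.2, 233.7], 0.71)]
[([264.7, 235.0], 0.78)]
```

View pics/s4c.png

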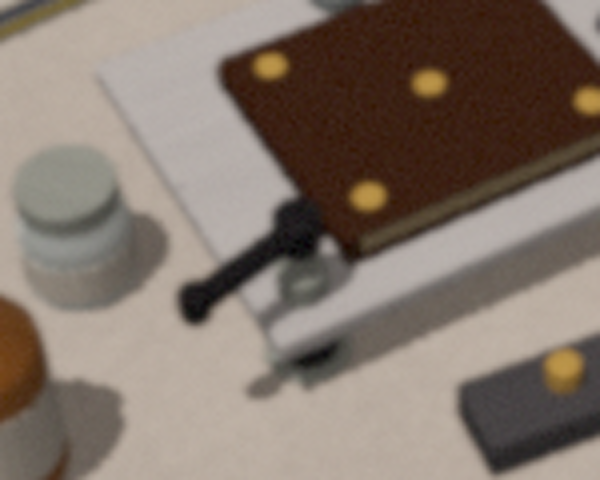

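Run:
```python
from plan import *
c=cam('side')
h=atz(c,(274.2,225.9),108); e=atz(c,(248.7,244.9),108); print(h,e,np.degrees(np.arctan2(*(e-h)[1::-1])))
p=arm.state()['tcp_pos']; print(p)
hub=np.array([496,-86])
pol=lambda h,r,d:(h[0]+r*np.cos(np.radians(d)),h[1]+r*np.sin(np.radians(d)))
a=pol(hub,55,235); A=plan([(p[0],p[1],155),(*a,155),(*a,104)],q=.005)
plan(arc(hub,53,240,270,104,4)[1:],q=.005,start=A)
```

```text
[549.41588176 167.82892479 108.        ] [544.72479358 240.18482129 108.        ] 93.70949596222732
[543.38877934 -95.83814806  54.44741991]
[[0,0,-0.17,0,0,0],[0,0,-0.165,0,0,0],[-0.145,-0.005,-0,0,0,0],[-0.145,-0,-0,0,0,0],[0,-0,0.17,0,0,0]]
end [ 463.9 -131.4  103.9]
[[0.03,0.03,-0,0,0,0],[0.015,0.015,-0,0,0,0],[0.02,0.01,-0,0,0,0],[0.02,0.015,-0,0,0,0]]
end [ 495.9 -139.6  103.9]
```

>>> {"method": "apply_moves", "body": {
  "plan": [
    [0,0,-0.17,0,0,0],
    [0,0,-0.165,0,0,0],
    [-0.145,-0.005,0,0,0,0],
    [-0.145,0,0,0,0,0],
    [0,0,0,0,0,0],
    [0,0,0.17,0,0,0],
    [0,0,0,0,0,0]
  ]
}}

```text
t: 18.08
tcp_pos: [462.0, -130.3, 100.5]
tcp_rot: [-3.063, -0.682, 0.01]
wrist_force: [-0.1, 0.3, 1.0]
grip_width: -0.0
grasp_force: 0.0
```

>>> {"method": "apply_moves", "body": {
  "plan": [
    [0.03,0.03,0,0,0,0],
    [0.015,0.015,0,0,0,0],
    [0.02,0.01,0,0,0,0],
    [0.01,0.005,0,0,0,0],
    [0.01,0.01,0,0,0,0],
    [0,0,0,0,0,0]
  ]
}}

```text
t: 18.82
tcp_pos: [496.1, -139.4, 102.8]
tcp_rot: [3.067, 0.682, 0.0]
wrist_force: [-1.1, -0.4, -0.3]
grip_width: -0.001
grasp_force: 0.2
```

Run:
```python
from plan import *
p=arm.state()['tcp_pos']; print(p)
hub=np.array([551.5,167.5])
pol=lambda h,r,d:(h[0]+r*np.cos(np.radians(d)),h[1]+r*np.sin(np.radians(d)))
a=pol(hub,57,135); A=plan([(p[0],p[1],155),(420,20,155),(*a,155),(*a,97)],q=.005)
plan(arc(hub,54,125,47,97,6),q=.005,start=A)
```

```text
[ 496.08851989 -139.3961891   102.83551725]
[[0,0,-0.175,0,0,0],[-0,-0.145,0,0,0,0],[-0,-0.15,0,0,0,0],[-0,-0.145,0,0,0,0],[-0.005,-0.15,0,0,0,0],[0.135,-0.11,0,0,0,0],[0.135,-0.11,0,0,0,0],[0.135,-0.11,0,0,0,0],[0.135,-0.105,0,0,0,0],[0,-0,0.095,0,0,0]]
[[0,-0,0.1,0,0,0]]
end [511.1 207.1  96.9]
[[0.035,-0,-0,0,0,0],[0.04,-0.005,-0,0,0,0],[0.04,0.01,-0,0,0,0],[0.04,0.015,-0,0,0,0],[0.03,0.025,-0,0,0,0],[0.03,0.03,-0,0,0,0],[0.02,0.035,-0,0,0,0]]
end [588.9 207.1  96.9]
```

>>> {"method": "apply_moves", "body": {
  "plan": [
    [0,0,-0.175,0,0,0],
    [0,-0.145,0,0,0,0],
    [0,-0.15,0,0,0,0],
    [0,-0.145,0,0,0,0],
    [-0.005,-0.15,0,0,0,0],
    [0.135,-0.11,0,0,0,0],
    [0.135,-0.11,0,0,0,0],
    [0.135,-0.11,0,0,0,0],
    [0.135,-0.105,0,0,0,0],
    [0,0,0,0,0,0]
  ]
}}

```text
t: 20.08
tcp_pos: [512.6, 210.1, 155.2]
tcp_rot: [-3.065, -0.687, -0.004]
wrist_force: [-0.8, -0.7, -0.4]
grip_width: -0.002
grasp_force: 0.0
```

>>> {"method": "apply_moves", "body": {
  "plan": [
    [0,0,0.1,0,0,0],
    [0,0,0.095,0,0,0],
    [0,0,0,0,0,0]
  ]
}}

```text
t: 20.45
tcp_pos: [509.0, 205.8, 95.1]
tcp_rot: [3.066, 0.681, -0.008]
wrist_force: [-1.0, -0.1, 0.7]
grip_width: -0.001
grasp_force: 0.0
```

>>> {"method": "apply_moves", "body": {
  "plan": [
    [0.035,0,0,0,0,0],
    [0.04,-0.005,0,0,0,0],
    [0.04,0.01,0,0,0,0],
    [0.04,0.015,0,0,0,0],
    [0.03,0.025,0,0,0,0],
    [0.03,0.03,0,0,0,0],
    [0.01,0.018,0,0,0,0],
    [0.01,0.018,0,0,0,0],
    [0,0,0,0,0,0]
  ]
}}

```text
t: 21.58
tcp_pos: [589.8, 206.5, 97.0]
tcp_rot: [3.066, 0.682, 0.003]
wrist_force: [-0.1, 0.3, -0.1]
grip_width: 0.001
grasp_force: 0.0
```

Run:
```python
from plan import *
p=arm.state()['tcp_pos']; print(p)
plan([(p[0],p[1],130),(603,150,130),(603,150,60)],q=.005)
```

```text
[589.76842061 206.47548707  97.02564669]
[[0,0,-0.11,0,0,0],[-0.02,0.095,0,0,0,0],[-0.02,0.095,0,0,0,0],[-0,-0,0.115,0,0,0],[-0,-0,0.12,0,0,0]]
end [603.1 149.8  59.5]
```

Run:
```python
from plan import *
p=arm.state()['tcp_pos']
plan([(p[0],p[1],140),(742,123.3,140),(742,123.3,58)],q=.005)
print('fr');plan([(742,123.3,100),(600,10,100),(686,-129,100),(686,-129,58)],q=.005,start=(742,123.3,54))
print('nr');plan([(686,-129,90),(543.4,-95.8,90),(543.4,-95.8,58)],q=.005,start=(686,-129,54))
```

```text
[[0,0,-0.145,0,0,0],[0.085,0.115,0,0,0,0],[0.085,0.115,0,0,0,0],[0.085,0.12,0,0,0,0],[0.085,0.115,0.005,0,0,0],[0,0,0.135,0,0,0],[0,0,0.135,0,0,0]]
end [741.3 123.3  58.3]
fr
[[0,0,-0.155,0,0,0],[-0.145,0.035,0,0,0,0],[-0.15,0.035,0,0,0,0],[-0.145,0.035,0,0,0,0],[-0.15,0.035,0,0,0,0],[0.02,0.18,0,0,0,0],[0.02,0.18,0,0,0,0],[0.025,0.185,0,0,0,0],[-0,-0,0.14,0,0,0]]
end [ 686.4 -129.6   58.4]
nr
[[0,0,-0.12,0,0,0],[-0.13,-0.1,-0,0,0,0],[-0.125,-0.1,-0,0,0,0],[-0.13,-0.1,-0,0,0,0],[0,-0,0.105,0,0,0]]
end [543.2 -96.4  58.2]
```

>>> {"method": "apply_moves", "body": {
  "plan": [
    [0,0,-0.145,0,0,0],
    [0.085,0.115,0,0,0,0],
    [0.085,0.115,0,0,0,0],
    [0.085,0.12,0,0,0,0],
    [0.085,0.115,0,0,0,0],
    [0,0,0,0,0,0],
    [0,0,0.135,0,0,0],
    [0,0,0.135,0,0,0],
    [0,0,0,0,0,0],
    [0,0,0,0,0,0]
  ]
}}

```text
t: 22.82
tcp_pos: [740.6, 124.2, 61.1]
tcp_rot: [3.066, 0.683, 0.002]
wrist_force: [1.2, 0.4, 0.0]
grip_width: 0.003
grasp_force: 0.0
```

>>> {"method": "apply_moves", "body": {
  "plan": [
    [0,0,0.004,0,0,0],
    [0,0,0,0,0,0]
  ]
}}

```text
t: 23.08
tcp_pos: [740.6, 123.9, 59.3]
tcp_rot: [3.066, 0.682, 0.002]
wrist_force: [0.3, 0.6, 0.2]
grip_width: 0.001
grasp_force: 0.0
```

>>> {"method": "apply_moves", "body": {
  "plan": [
    [0,0,0.003,0,0,0],
    [0,0,0,0,0,0]
  ]
}}

```text
t: 23.32
tcp_pos: [740.3, 123.7, 57.3]
tcp_rot: [3.067, 0.682, -0.0]
wrist_force: [0.5, 0.5, 0.3]
grip_width: -0.001
grasp_force: 0.0
```

>>> {"method": "apply_moves", "body": {
  "plan": [
    [0,0,0.003,0,0,0],
    [0,0,0,0,0,0]
  ]
}}

```text
t: 23.58
tcp_pos: [740.3, 123.7, 56.2]
tcp_rot: [3.067, 0.682, -0.001]
wrist_force: [-0.8, -0.8, -0.3]
grip_width: -0.002
grasp_force: 0.0
```

>>> {"method": "apply_moves", "body": {
  "plan": [
    [0,0,0.003,0,0,0],
    [0,0,0,0,0,0]
  ]
}}

```text
t: 23.82
tcp_pos: [740.3, 123.7, 55.3]
tcp_rot: [3.067, 0.682, -0.0]
wrist_force: [-0.4, 0.3, 0.6]
grip_width: -0.0
grasp_force: 0.0
```

>>> {"method": "apply_moves", "body": {
  "plan": [
    [0,0,0.003,0,0,0],
    [0,0,0,0,0,0]
  ]
}}

```text
t: 24.08
tcp_pos: [740.5, 123.7, 54.9]
tcp_rot: [3.066, 0.682, 0.001]
wrist_force: [-0.3, 0.9, 0.7]
grip_width: -0.0
grasp_force: 0.6
```

>>> {"method": "apply_moves", "body": {
  "plan": [
    [0,0,0.002,0,0,0],
    [0,0,0,0,0,0]
  ]
}}

```text
t: 24.32
tcp_pos: [740.5, 123.8, 54.6]
tcp_rot: [3.067, 0.682, 0.001]
wrist_force: [-0.4, -0.7, 4.5]
grip_width: 0.002
grasp_force: 2.0
```

>>> {"method": "apply_moves", "body": {
  "plan": [
    [0,0,-0.155,0,0,0],
    [-0.145,0.035,0,0,0,0],
    [-0.15,0.035,0,0,0,0],
    [-0.145,0.035,0,0,0,0],
    [-0.145,0.035,0,0,0,0],
    [0.02,0.18,0,0,0,0],
    [0.02,0.18,0,0,0,0],
    [0.025,0.185,0,0,0,0],
    [0,0,0,0,0,0],
    [0,0,0.135,0,0,0]
  ]
}}

```text
t: 25.58
tcp_pos: [688.5, -129.1, 62.4]
tcp_rot: [3.064, 0.68, 0.011]
wrist_force: [1.2, 0.1, -0.9]
grip_width: -0.004
grasp_force: 0.0
```

>>> {"method": "apply_moves", "body": {
  "plan": [
    [0,0,0.003,0,0,0],
    [0,0,0,0,0,0]
  ]
}}

```text
t: 25.82
tcp_pos: [686.0, -127.7, 59.7]
tcp_rot: [-3.066, -0.683, 0.001]
wrist_force: [0.3, -0.0, 1.1]
grip_width: -0.001
grasp_force: 0.0
```

>>> {"method": "apply_moves", "body": {
  "plan": [
    [0,0,0.003,0,0,0],
    [0,0,0,0,0,0]
  ]
}}

```text
t: 26.08
tcp_pos: [686.4, -128.3, 59.1]
tcp_rot: [3.066, 0.683, 0.002]
wrist_force: [-0.8, -0.7, 0.6]
grip_width: -0.001
grasp_force: 0.0
```

>>> {"method": "apply_moves", "body": {
  "plan": [
    [0,0,0.003,0,0,0],
    [0,0,0,0,0,0]
  ]
}}

```text
t: 26.32
tcp_pos: [686.1, -128.5, 57.4]
tcp_rot: [3.067, 0.682, 0.0]
wrist_force: [0.3, -0.0, -0.0]
grip_width: 0.002
grasp_force: 0.0
```

>>> {"method": "apply_moves", "body": {
  "plan": [
    [0,0,0.003,0,0,0],
    [0,0,0,0,0,0]
  ]
}}

```text
t: 26.58
tcp_pos: [686.1, -128.6, 56.3]
tcp_rot: [-3.067, -0.682, 0.0]
wrist_force: [-0.4, -0.0, -0.2]
grip_width: -0.001
grasp_force: 0.0
```

>>> {"method": "apply_moves", "body": {
  "plan": [
    [0,0,0.003,0,0,0],
    [0,0,0,0,0,0]
  ]
}}

```text
t: 26.82
tcp_pos: [686.1, -128.5, 55.4]
tcp_rot: [3.067, 0.682, -0.0]
wrist_force: [-0.9, -0.4, 0.4]
grip_width: 0.001
grasp_force: 0.0
```

>>> {"method": "apply_moves", "body": {
  "plan": [
    [0,0,0.003,0,0,0],
    [0,0,0,0,0,0]
  ]
}}

```text
t: 27.08
tcp_pos: [686.3, -128.6, 55.0]
tcp_rot: [3.066, 0.682, 0.0]
wrist_force: [-0.7, 0.4, 1.6]
grip_width: 0.002
grasp_force: 1.1
```

>>> {"method": "apply_moves", "body": {
  "plan": [
    [0,0,0.002,0,0,0],
    [0,0,0,0,0,0]
  ]
}}

```text
t: 27.32
tcp_pos: [686.3, -128.6, 54.8]
tcp_rot: [3.066, 0.682, 0.001]
wrist_force: [-1.7, -0.8, 4.9]
grip_width: 0.002
grasp_force: 2.5
```

Roll is now about 0.2 mm across the board (far-left 55.0, far-right 55.2). I check pitch at the near right.

>>> {"method": "apply_moves", "body": {
  "plan": [
    [0,0,-0.12,0,0,0],
    [-0.13,-0.1,0,0,0,0],
    [-0.125,-0.1,0,0,0,0],
    [-0.13,-0.1,0,0,0,0],
    [0,0,0,0,0,0],
    [0,0,0.1,0,0,0],
    [0,0,0.003,0,0,0],
    [0,0,0,0,0,0]
  ]
}}

```text
t: 28.32
tcp_pos: [544.6, -96.2, 59.4]
tcp_rot: [3.066, 0.682, 0.002]
wrist_force: [-1.6, -0.2, 0.6]
grip_width: -0.0
grasp_force: 0.0
```

>>> {"method": "apply_moves", "body": {
  "plan": [
    [0,0,0.003,0,0,0],
    [0,0,0,0,0,0]
  ]
}}

```text
t: 28.58
tcp_pos: [544.0, -96.1, 58.8]
tcp_rot: [3.066, 0.682, 0.002]
wrist_force: [0.3, -0.1, 1.0]
grip_width: 0.004
grasp_force: 0.0
```

>>> {"method": "apply_moves", "body": {
  "plan": [
    [0,0,0.003,0,0,0],
    [0,0,0,0,0,0]
  ]
}}

```text
t: 28.82
tcp_pos: [543.4, -96.0, 57.4]
tcp_rot: [3.067, 0.682, 0.0]
wrist_force: [-0.1, -0.3, -0.0]
grip_width: -0.004
grasp_force: 0.0
```

>>> {"method": "apply_moves", "body": {
  "plan": [
    [0,0,0.003,0,0,0],
    [0,0,0,0,0,0]
  ]
}}

```text
t: 29.08
tcp_pos: [543.4, -96.0, 56.3]
tcp_rot: [3.067, 0.682, -0.0]
wrist_force: [-1.2, -0.6, 0.5]
grip_width: 0.001
grasp_force: 0.0
```

>>> {"method": "apply_moves", "body": {
  "plan": [
    [0,0,0.003,0,0,0],
    [0,0,0,0,0,0]
  ]
}}

```text
t: 29.32
tcp_pos: [543.4, -96.0, 55.4]
tcp_rot: [3.067, 0.682, -0.0]
wrist_force: [-1.2, -0.0, -0.5]
grip_width: 0.001
grasp_force: 0.0
```

>>> {"method": "apply_moves", "body": {
  "plan": [
    [0,0,0.002,0,0,0],
    [0,0,0,0,0,0]
  ]
}}

```text
t: 29.58
tcp_pos: [543.5, -96.0, 55.0]
tcp_rot: [3.066, 0.682, 0.0]
wrist_force: [-0.6, -0.8, 0.4]
grip_width: -0.001
grasp_force: 0.5
```

>>> {"method": "apply_moves", "body": {
  "plan": [
    [0,0,0.002,0,0,0],
    [0,0,0,0,0,0]
  ]
}}

```text
t: 29.82
tcp_pos: [543.5, -96.0, 54.8]
tcp_rot: [3.066, 0.682, 0.0]
wrist_force: [-1.2, 0.1, 4.4]
grip_width: 0.001
grasp_force: 2.3
```

All probed heights are 55.0 to 55.2 mm, so the board is level. I retreat and take a final look.

>>> {"method": "apply_moves", "body": {
  "plan": [
    [0,0,-0.17,0,0,0],
    [0,0,-0.17,0,0,0],
    [0,0,-0.17,0,0,0],
    [-0.11,0.11,0,0,0,0],
    [-0.11,0.11,0,0,0,0],
    [-0.11,0.11,0,0,0,0],
    [-0.11,0.11,0,0,0,0],
    [-0.11,0.11,0,0,0,0],
    [-0.11,0.11,0,0,0,0],
    [0,0,0,0,0,0]
  ]
}}

```text
t: 31.08
tcp_pos: [446.9, -361.8, 206.8]
tcp_rot: [3.068, 0.676, -0.001]
wrist_force: [-0.3, 0.1, -0.4]
grip_width: 0.001
grasp_force: 0.0
```

Run:
```python
from plan import *
a=cam('side','side5')['image'][110:340,150:450]; b=cam('top','top5')['image'][80:300,160:460]
cv2.imwrite('pics/f.png',np.vstack([cv2.resize(x,None,fx=1.3*1.0,fy=1.3) for x in(a,b)]))
```

```text
(no output)
```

View pics/f.png

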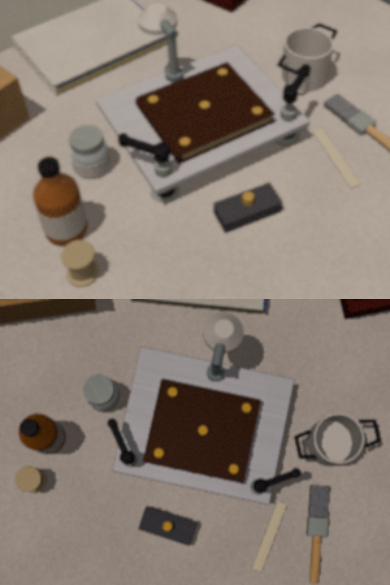

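The levers are at about 24° (left) and 292° (right), as planned. The bystanders stand where they were and the arm is clear.

```bash
python3 -c "
from workcell import arm
print(arm.close_job())"
```

```text
the job is handed in; nothing more can be done
None
```

I turned both levers until the board was level, with the three plate corners I probed within about 0.2 mm of each other. The near-left corner was not re-probed after the last turn. In the last pictures the board and everything around it stood where they had been. The arm was clear, and I handed the job in at about 31 s.

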